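# Rake the cannoli tubes into rows

## Robot

A 6-joint arm with a two-finger parallel gripper is mounted at the origin on the work surface. World frame = base frame: x ahead of the robot, y to its left, z up, the work surface at z = 0. Lengths are in m, angles in rad, forces in N, time in s.
With the tool pointing down it reaches from about 0.325 to 0.925 m from the base axis. Payload 3.1 kg.
Tool frame: the origin (TCP) lies at the very end of the fingers, on their centre line; the grasp point (between the pads) lies 19 mm behind it; z points along the fingers, y is the direction in which the jaws open and shut (so a half turn about z gives the same grasp; the last joint's range is limited). The gripper opens to 85 mm and grips with 20 to 120 N. Pads are 22 mm wide; open, the fingers measure 114 mm over their backs; the gripper's body (76 mm by 85 mm) begins 54 mm behind the grasp point. The pads swing forward as they close: fully open they stand 13 mm farther back than shut.
Start: joints at [0.997, 0.217, 1.613, -0, 1.311, -0.112], TCP at [0.278, 0.56, 0.231] pointing down, gripper open.
Joint ranges: [-2.75, 2.75], [-0.78, 2.1], [0.31, 2.55], [-1.13, 4.27], [0.13, 2.63], [-2.58, 2.58]. Speed limits (rad/s): [2.79, 2.79, 3.14, 3.14, 3.14, 3.14].

## Interface

Orientations are given as a unit quaternion [w, x, y, z].
In Python, from cell import get_obs, eyes, ticket gives the robot as it stands.
- The arm moves only by the tool send_rows, never from a script. Its argument "moves" is a list that holds one entry, the list of rows, each a list of 7 numbers: the turn, a rotation vector about the tool's x, y, z in degrees, then the shift along the tool's x, y, z in m, then the opening in per cent of the stroke, from 0 (shut) to 100 (fully open). A call has exactly 5 rows; each row is the pose to reach, as a shift and turn from the pose commanded when the call began, along the tool's axes at that moment; what a row does not reach only later rows make up. A row lasts 1/8 s, in which the tool goes at most 62.5 mm and 10.7 degrees, less where a joint would pass 70% of its speed; a pose out of reach is approached as far as the arm can. A call with a gripper value outside its range is refused whole. The fingers move at their own pace and stop on an object; "force" is the grip in N (left out, the last holds). Time passes only in rows, so rows that repeat a pose let the fingers close, or fill a call up. It gives the time, the measured TCP pose, the force and the opening at its end, in the units of the state.
- get_obs(): the state, without advancing time (a new reading comes with each control period).
- eyes.get_image(name): name is "scene" or "side" or "wrist"; returns the picture (400x640x3 uint8, blue, green, red); there is no depth.
- eyes.get_calibration(name): a dict with "fov_y" (degrees; the focal length in pixels is half the picture's height over the tangent of half this angle, whatever the lens; pixels are square), "cx", "cy" (the principal point, pixels), "k1" (the pictures are not rectified: a ray, as slopes to the right and down, at radius r is drawn at 1 + k1 r^2 times it, then the intrinsics apply), "R" (3x3) and "t" (3): a world point X has camera coordinates R X + t; the wrist camera has in their place "mount" (4x4, takes a point from camera to tool coordinates, whose origin is the TCP and whose axes are the flange's). Camera axes: x right, y down, z forward; pixel columns grow to the right and rows downward; lengths in m; the calibration is good to about 2 mm. A picture is of the moment at which its call begins: read the wrist's pose just before it. get_calibration takes no time and is no camera call.
- ticket.hand_in(): hands the job in, once; it reports no verdict.
Trained networks look in the newest picture that a camera, given by its name, has taken for a name from the list of things; names that differ only in an ending like _2 or _b are one class to them, and where a whole thing is asked for, a point or a joint stands for the part that bears it (a point fixed in the world has none). Each returns a list of dicts, best first, with "score" (0 to 1); they miss things now and then, are a little off and sometimes report something else, mostly with a low value. They report only what shows in the picture. A call takes as long as a camera call. They do not tell look-alikes from the thing itself.
- eyes.regions_of(label, camera): "region" (400x640 bool, what is visible of it) and "uv" ([column, row] in pixels, amid what is visible of it).
The state is a dict: "time": time; "q": joint angles; "qd": joint speeds; "joint_efforts": joint torques, N m; "position": TCP position; "ee_rot": TCP orientation; "wrist_force": force on the tool from outside, world axes, zero at the start; "wrist_torque": the same for the moment, N m; "grip_width": finger opening in m.
Only numpy, scipy, OpenCV 4.12 (cv2) and the standard library are available. Lean on these libraries where they do the work, as an engineer would, in place of code of your own. Each camera call takes 0.05 s, during which the arm holds its last target. There are 200 camera calls.

## Task

Take the hand rake out of its spring clip on the rail and use it, not your fingers, to draw the six scattered cannoli tubes down the baking tray to the end nearest the robot, so that they lie crosswise in neat parallel rows, flat in a single layer and close up against that end wall. Then clip the rake back upright in its place on the rail; leave the bowl, sauce bottle and plates where they are.

Things in the scene. Friction and masses are not known exactly. Their poses are not given: they have to be found in the camera images.
- tray: dark shallow baking tray, 325 mm (its x) by 265 mm (its y) over the rim, fixed to the worktop. Origin: centre of its underside, on the worktop; x points away from the robot (turned up to 15 degrees). Flat floor 3 mm above the worktop, 300 mm (x) by 240 mm (y) between upright walls; rim 23 mm above the worktop. At the start the floor is bare beyond the tubes, from x = +105 to +150 mm.
- near_lip (a point): foot of the tray's near wall (the short wall on the robot's side, tray x = -150 mm), middle of its length, on the floor
- rail: dark steel utensil rail bolted to the worktop: a 310 mm bar along its y, 70 mm up, on two posts 78 mm high (135 mm either side of the middle), with one sprung clip in the middle (top 83 mm up). Origin: on the worktop straight below the clip's seat; x points away from the robot (turned up to 17 degrees). The clip's mouth faces the robot (-x); bar and posts stand 38 mm behind the seat (+x).
- clip_seat (a point): centre of the clip's seat, 70 mm above the worktop, between two sprung jaws and a rubber pad. The rake's neck snaps out when drawn level along the rail's -x (about 10 N in the first 12 mm, clear at 40 mm) and snaps in by the reverse (about 15 N), along +x to the pad. The jaws' flared tips, 28 mm in front of the seat and 27 mm to each side, guide in a neck up to 10 mm off line.
- rake: wooden hand rake, 150 g, standing on its tines on the worktop, neck in the clip, head along the rail. Origin: middle of the tine tips; z up the handle, y along the head, x as the rail's x. From the tips up: nine flat wooden tines 12 mm wide, 10 mm apart, 6 mm thick (x), to 30 mm; head bar 188 mm (y) by 10 mm (x), to 44 mm; round steel neck, diameter 14 mm, to 93 mm; collar to 99 mm; wooden handle, to 161 mm.
- rake_handle (a point): on the rake's axis, 130 mm above the tine tips: middle of the place to grip the flat-sided wooden handle (24 mm along the rake's x by 28 mm along its y, from 99 to 161 mm above the tips). Either pair of sides can be gripped from above; nothing else near it is higher than 83 mm.
- rake_neck (a point): on the rake's axis, 70 mm above the tine tips: the part of the round neck that sits in the clip
- tube0: plain polished steel cannoli tube, a straight cylinder 100 mm long and 20 mm in diameter, 40 g, one of six alike (tube0 to tube5). Origin at the middle of its axis; its y axis is the long axis. It lies on the tray's floor, so its origin is 10 mm above the floor. It slides and rolls easily and soon stops when let go; tubes pushed together can jam askew until shaken loose.
- tube1: plain polished steel cannoli tube, a straight cylinder 100 mm long and 20 mm in diameter, 40 g, one of six alike (tube0 to tube5). Origin at the middle of its axis; its y axis is the long axis. It lies on the tray's floor, so its origin is 10 mm above the floor. It slides and rolls easily and soon stops when let go; tubes pushed together can jam askew until shaken loose.
- tube2: plain polished steel cannoli tube, a straight cylinder 100 mm long and 20 mm in diameter, 40 g, one of six alike (tube0 to tube5). Origin at the middle of its axis; its y axis is the long axis. It lies on the tray's floor, so its origin is 10 mm above the floor. It slides and rolls easily and soon stops when let go; tubes pushed together can jam askew until shaken loose.
- tube3: plain polished steel cannoli tube, a straight cylinder 100 mm long and 20 mm in diameter, 40 g, one of six alike (tube0 to tube5). Origin at the middle of its axis; its y axis is the long axis. It lies on the tray's floor, so its origin is 10 mm above the floor. It slides and rolls easily and soon stops when let go; tubes pushed together can jam askew until shaken loose.
- tube4: plain polished steel cannoli tube, a straight cylinder 100 mm long and 20 mm in diameter, 40 g, one of six alike (tube0 to tube5). Origin at the middle of its axis; its y axis is the long axis. It lies on the tray's floor, so its origin is 10 mm above the floor. It slides and rolls easily and soon stops when let go; tubes pushed together can jam askew until shaken loose.
- tube5: plain polished steel cannoli tube, a straight cylinder 100 mm long and 20 mm in diameter, 40 g, one of six alike (tube0 to tube5). Origin at the middle of its axis; its y axis is the long axis. It lies on the tray's floor, so its origin is 10 mm above the floor. It slides and rolls easily and soon stops when let go; tubes pushed together can jam askew until shaken loose.
- bowl: blue bowl, 124 mm across and 60 mm high, beyond the work; a bystander. Origin at the centre of its underside
- sauce: yellow sauce bottle, 56 mm in diameter and 170 mm high, to the right of the work; a bystander. Origin at the centre of its underside
- plates: four white side plates, stacked, 160 mm across and 34 mm high, to the left of the work; a bystander. Origin at the centre of their underside
There are look-alikes about, which are no part of the job. What is shaped like the tube3 but orange or yellow is not meant.

How it is judged:
By the outcome, as a careful person would: the job done as asked, in the order asked, and still so for the second after the job is handed in, with the robot touching nothing.
It also fails if it takes over 67 s, if anything falls off the work surface, if the arm or the gripper's body presses on something with over 40 N, if the wrist force passes 120 N, or if a joint passes its speed limit or range.

## Working session

There is one attempt and no reset: what is moved stays moved. The work goes in short steps, Python scripts to look and compute and a tool call to move; the robot and the scene stay as the last step left them, time stands still between calls to the robot, and variables do not carry over. Pictures are saved under pics/ and viewed, about 8 in all and at most 12, crops included, and the job is handed in when it is done.

Besides the shell and the picture viewer there is one more tool, called after "Call:" by a JSON object that holds its "fn" and its "kwargs". send_rows: Moves the arm, as the interface text tells. Its arguments: {"type":"object","properties":{"moves":{"type":"array","items":{"type":"array","items":{"type":"array","items":{"type":"number"}}}},"force":{"type":"number"}},"required":["moves"]}

```bash
mkdir -p pics; ls
cat > h.py <<'E'
import numpy as np, cv2
from cell import get_obs, eyes, ticket
from scipy.spatial.transform import Rotation as Ro
def pose():
    o=get_obs(); q=o['ee_rot']; return np.array(o['position']), Ro.from_quat([q[1],q[2],q[3],q[0]]).as_matrix()
def cam(n):
    c=eyes.get_calibration(n); f=200/np.tan(np.radians(c['fov_y'])/2)
    if 'mount' in c:
        p,R=pose(); T=np.eye(4);T[:3,:3]=R;T[:3,3]=p
        M=np.linalg.inv(T@np.array(c['mount'])); return f,c,M[:3,:3],M[:3,3]
    return f,c,np.array(c['R']),np.array(c['t'])
def proj(n,X,C=None):
    f,c,R,t=C or cam(n); X=np.atleast_2d(X)@R.T+t; s=X[:,:2]/X[:,2:]
    return s*(1+c['k1']*(s**2).sum(1,keepdims=True))*f+[c['cx'],c['cy']]
def ray(n,uv,z,C=None):
    """pixels -> world points on plane z"""
    f,c,R,t=C or cam(n); d=(np.atleast_2d(uv)-[c['cx'],c['cy']])/f; s=d.copy()
    for _ in range(30): s=d/(1+c['k1']*(s**2).sum(1,keepdims=True))
    D=np.c_[s,np.ones(len(s))]@R; o=-R.T@t
    return o+D*((z-o[2])/D[:,2:])
def tube(n,reg,z=.013,C=None):
    P=ray(n,np.argwhere(reg)[:,::-1].astype(float),z,C)[:,:2]
    return P
E
python3 - <<'E'
from h import *
print(get_obs()['ee_rot'],get_obs()['position'])
a=[]
for n in ('scene','side'):
    im=eyes.get_image(n);cv2.imwrite(f'pics/{n}.png',im)
    c=cam(n);print(n,'cam at',-c[2].T@c[3],eyes.get_calibration(n)['k1'])
    for l in ('tray','rail','rake','tube0','sauce','bowl','plates'):
        for r in eyes.regions_of(l,n): print(l,round(r['score'],2),np.round(r['uv']),r['region'].sum())
E
```

```text
pics
[-4.05151345e-04  2.28870609e-01  9.73456088e-01 -1.15097793e-03] [0.27800967 0.55883165 0.22994628]
scene cam at [1.21520612 0.87278036 0.91477355] -0.09753461817631257
tray 0.7 [286. 189.] 2750
rail 0.57 [368. 228.] 795
rail 0.23 [370. 221.] 402
rake 0.81 [367. 223.] 358
tube0 0.68 [278. 156.] 84
tube0 0.61 [300. 191.] 110
tube0 0.61 [308. 149.] 65
tube0 0.55 [316. 184.] 86
tube0 0.47 [298. 174.] 90
tube0 0.46 [282. 199.] 162
sauce 0.96 [242. 154.] 454
bowl 0.65 [269. 238.] 919
plates 0.7 [418. 310.] 2315
side cam at [-0.03097619 -0.5683063   0.73945927] -0.010846732059368449
tray 0.72 [375. 265.] 8027
rail 0.83 [270. 186.] 872
rail 0.47 [478. 284.] 1435
rake 0.79 [260. 194.] 614
tube0 0.97 [376. 376.] 513
tube0 0.9 [433. 337.] 363
tube0 0.74 [403. 258.] 254
tube0 0.72 [369. 241.] 229
tube0 0.65 [353. 255.] 243
tube0 0.61 [335. 270.] 256
tube0 0.61 [372. 293.] 359
tube0 0.54 [388. 275.] 266
sauce 0.81 [477. 284.] 1367
bowl 0.73 [360. 174.] 838
plates 0.57 [230. 153.] 958
plates 0.55 [388. 274.] 257
```

View pics/scene.png

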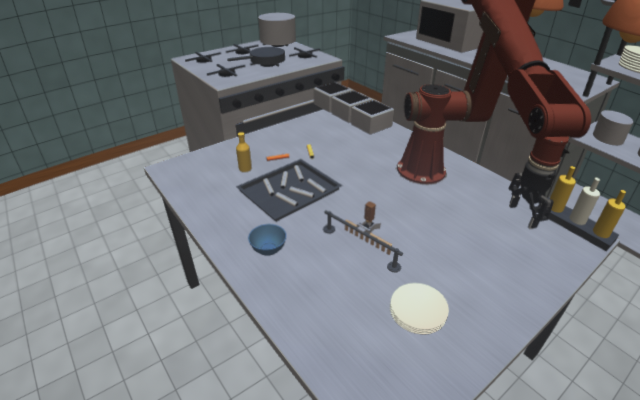

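View pics/side.png

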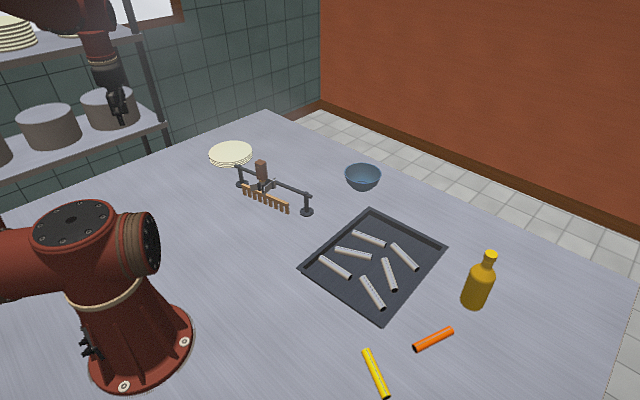

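The side view shows six steel tubes in the tray, at (372,293), (388,275), (335,270), (353,255), (369,241) and (403,258). The look-alikes lie outside it: yellow at (376,376) and orange at (433,337). The rake stands in the clip at (262,190). Next I'll fit the poses.

```bash
cat >> h.py <<'E'
from scipy.optimize import minimize
def boxpts(x0,x1,y0,y1,z0,z1): return np.array([[x,y,z] for x in (x0,x1) for y in (y0,y1) for z in (z0,z1)])
RAKE=[boxpts(-.003,.003,-.094+i*.022,-.082+i*.022,0,.03) for i in range(9)]+[boxpts(-.005,.005,-.094,.094,.03,.044),boxpts(-.007,.007,-.007,.007,.044,.099),boxpts(-.012,.012,-.014,.014,.099,.161)]
RAIL=[boxpts(.034,.042,-.155,.155,.066,.074)]+[boxpts(.033,.043,s*.135-.005,s*.135+.005,0,.078) for s in (1,-1)]+[boxpts(.028,.048,s*.135-.015,s*.135+.015,0,.008) for s in (1,-1)]
TRAY=[boxpts(-.1625,.1625,-.1325,.1325,0,.023)]
def tr(parts,p):
    c,s=np.cos(p[2]),np.sin(p[2]); R=np.array([[c,-s,0],[s,c,0],[0,0,1]])
    return [b@R.T+[p[0],p[1],0] for b in parts]
def mask(n,parts,C,k=4):
    m=np.zeros((400*k,640*k),np.uint8)
    for b in parts:
        h=cv2.convexHull((proj(n,b,C)*k+k/2).astype(np.float32)); cv2.fillConvexPoly(m,np.round(h).astype(np.int32),1)
    return cv2.resize(m.astype(np.float32),(640,400),interpolation=cv2.INTER_AREA)
def fit(parts,obs,p0):
    """obs: list of (camname,C,region)"""
    def cost(p):
        t=tr(parts,p); s=0
        for n,C,r in obs:
            m=mask(n,t,C); s-=np.minimum(m,r).sum()/np.maximum(m,r).sum()
        return s
    p=np.array(p0,float)
    for st in (.02,.006):
        sim=np.vstack([p,p+[st,0,0],p+[0,st,0],p+[0,0,st*5]])
        r=minimize(cost,p,method='Nelder-Mead',options=dict(initial_simplex=sim,xatol=1e-4,fatol=1e-4,maxiter=150)); p=r.x
    return p,r.fun
E
python3 - <<'E'
from h import *
im={}
def get(l,n):
    return eyes.regions_of(l,n)[0]
for n in ('scene','side'): eyes.get_image(n)
for l,parts,z in (('tray',TRAY,.01),('rake',RAKE,.05),('rail',RAIL,.05)):
    obs=[]
    for n in ('scene','side'):
        r=get(l,n); C=cam(n); obs.append((n,C,r['region'].astype(float))); c=ray(n,r['uv'],z,C)[0]; print(l,n,c.round(3))
    for o in (obs,obs[:1],obs[1:]):
        best=min((fit(parts,o,[c[0],c[1],a]) for a in (-.2,.2)),key=lambda t:t[1]); print(l,best[0].round(4),best[1])
C=cam('side')
for r in eyes.regions_of('tube0','side'):
    print('tube',round(r['score'],2),ray('side',r['uv'],.016,C)[0].round(3))
E
```

```text
tray scene [ 0.554 -0.203  0.01 ]
tray side [ 0.524 -0.235  0.01 ]
tray [ 0.5383 -0.2153  0.0557] -1.5224065528098514
tray [ 0.5257 -0.2251  0.0367] -0.775698390554289
tray [ 0.5453 -0.2117  0.0523] -0.7978304599474275
rake scene [0.449 0.15  0.05 ]
rake side [0.473 0.167 0.05 ]
rake [0.4944 0.1877 0.1838] -1.2022041392313387
rake [ 0.4918  0.1861 -0.6809] -0.4257910597689603
rake [0.4946 0.1879 0.1815] -0.7994381252569549
rail scene [0.487 0.182 0.05 ]
rail side [ 0.503 -0.253  0.05 ]
rail [ 0.4721 -0.2135  0.09  ] -0.07955310059930837
rail [ 0.5027 -0.253  -0.2   ] 0.0
rail [ 0.4721 -0.2135  0.09  ] -0.07955310059930837
tube 0.91 [ 0.44  -0.449  0.016]
tube 0.87 [ 0.443 -0.162  0.016]
tube 0.86 [ 0.52  -0.275  0.016]
tube 0.85 [ 0.513 -0.167  0.016]
tube 0.79 [ 0.586 -0.157  0.016]
tube 0.75 [ 0.288 -0.411  0.016]
tube 0.58 [ 0.436 -0.284  0.016]
tube 0.51 [ 0.596 -0.268  0.016]
```

```bash
cat > go.py <<'E'
import sys
from h import *
def rows(x,y,z,a,p=None,R=None):
    """target TCP, tool-y world angle in deg, tool down -> turn about tool z, shift"""
    if p is None: p,R=pose()
    ar=np.radians(a); yv=np.array([np.cos(ar),np.sin(ar),0]); zv=np.array([0,0,-1.]); Rt=np.c_[np.cross(yv,zv),yv,zv]
    return np.degrees(Ro.from_matrix(R.T@Rt).as_rotvec()).round(2), (R.T@(np.array([x,y,z])-p)).round(4)
if __name__=='__main__':
    p,R=pose(); o=get_obs()
    print('t',round(o['time'],2),'pos',p.round(4),'yang',np.degrees(np.arctan2(R[1,1],R[0,1])).round(2),'tilt',R[:,2].round(4),'w',round(o['grip_width'],4),'F',np.round(o['wrist_force'],1),np.round(o['wrist_torque'],2))
    v=list(map(float,sys.argv[1:]))
    for i in range(0,len(v),4): print(*rows(*v[i:i+4]))
E
python3 go.py .45 -.2 .42 10.5 .494 .188 .2 10.5
python3 -c "
from h import *
c=eyes.get_calibration('wrist');print(c)"
```

```text
t 1.25 pos [0.2784 0.5596 0.2313] yang 63.54 tilt [-0. -0. -1.] w 0.0855 F [-0.  -0.7 -0.2] [ 0.   -0.05  0.01]
[-0.   -0.   53.04] [-0.492  -0.6036 -0.1887]
[-0.   -0.   53.04] [-0.3585 -0.2366  0.0313]
{'fov_y': 65.17316085895231, 'cx': 322.17073631187617, 'cy': 197.06987708118035, 'k1': -0.05675976063092214, 'mount': array([[ 1.37458995e-03, -9.47813439e-01, -3.18822514e-01,
         8.32991859e-02],
       [ 9.99999055e-01,  1.31284244e-03,  4.08562560e-04,
         9.78279858e-04],
       [ 3.13226408e-05, -3.18822774e-01,  9.47814348e-01,
        -1.43291380e-01],
       [ 0.00000000e+00,  0.00000000e+00,  0.00000000e+00,
         1.00000000e+00]])}
```

Call:
{"fn": "send_rows", "kwargs": {"moves": [[[0,0,10.6,-0.043,-0.042,-0.008,100],[0,0,21.2,-0.086,-0.084,-0.016,100],[0,0,31.8,-0.13,-0.126,-0.024,100],[0,0,42.4,-0.173,-0.167,-0.032,100],[0,0,53,-0.216,-0.209,-0.04,100]]], "force": 80}}

```text
time: 1.88
position: [0.3792, 0.2745, 0.2719]
ee_rot: [0.0, 0.641, 0.767, 0.001]
wrist_force: [0.8, 0.2, -0.0]
grip_width: 0.0854
```

```bash
cat > rk.py <<'E'
from h import *
C=cam('wrist'); im=eyes.get_image('wrist'); import time; cv2.imwrite(f'pics/w{int(time.time())}.png',im)
obs=[]
rs=eyes.regions_of('rake','wrist'); print([(round(r['score'],2),np.round(r['uv']),r['region'].sum()) for r in rs])
if rs: print('rake',fit(RAKE,[('wrist',C,rs[0]['region'].astype(float))],[.494,.188,.18]))
rs=eyes.regions_of('rail','wrist'); print([(round(r['score'],2),np.round(r['uv']),r['region'].sum()) for r in rs])
if rs: print('rail',fit(RAIL,[('wrist',C,rs[0]['region'].astype(float))],[.494,.188,.18]))
E
python3 rk.py; python3 go.py .53 -.15 .33 10.5; ls -t pics|head -1
```

```text
[(0.83, array([398., 258.]), np.int64(1928))]
rake (array([0.49079574, 0.18914618, 0.19401731]), np.float64(-0.5581552758671154))
[(0.85, array([420., 233.]), np.int64(4529))]
rail (array([0.49100408, 0.18994031, 0.18234157]), np.float64(-0.45782869612656846))
t 2.02 pos [0.38   0.2743 0.2722] yang 10.27 tilt [ 1.9e-03  9.0e-04 -1.0e+00] w 0.0858 F [ 0.4  0.5 -0.6] [0.01 0.03 0.02]
[ 0.12 -0.03 -0.23] [-0.4442  0.0721 -0.0579]
w1796424422.png
```

Call:
{"fn": "send_rows", "kwargs": {"moves": [[[0,0,0,-0.06,0.01,-0.01,100],[0,0,0,-0.12,0.02,-0.02,100],[0,0,0,-0.18,0.03,-0.03,100],[0,0,0,-0.24,0.04,-0.04,100],[0,0,0,-0.3,0.05,-0.045,100]]]}}

```text
time: 2.65
position: [0.4838, -0.01, 0.3171]
ee_rot: [0.0, 0.638, 0.77, 0.001]
wrist_force: [1.0, 0.4, -0.3]
grip_width: 0.0854
```

Call:
{"fn": "send_rows", "kwargs": {"moves": [[[0,0,0,-0.06,0.01,-0.005,100],[0,0,0,-0.12,0.02,-0.01,100],[0,0,0,-0.144,0.022,-0.012,100],[0,0,0,-0.144,0.022,-0.012,100],[0,0,0,-0.144,0.022,-0.012,100]]]}}

```text
time: 3.28
position: [0.5306, -0.1452, 0.3278]
ee_rot: [-0.001, 0.638, 0.77, 0.0]
wrist_force: [-0.6, 1.2, 0.5]
grip_width: 0.0856
```

```bash
cat > ty.py <<'E'
from h import *
import sys
def tubes(n,C):
    out=[]
    for r in eyes.regions_of('tube0',n):
        P=tube(n,r['region'],.018,C)
        if len(P)<50: continue
        (c,(w,h),a)=cv2.minAreaRect(P.astype(np.float32)*1000); 
        L=P-P.mean(0); u=np.linalg.svd(L,full_matrices=False)[2][0]; out.append((r['score'],P.mean(0),np.degrees(np.arctan2(u[1],u[0]))%180,max(w,h),min(w,h)))
    return out
if __name__=='__main__':
    C=cam('wrist'); im=eyes.get_image('wrist'); nm=sys.argv[1]
    rs=eyes.regions_of('tray','wrist'); print([(round(r['score'],2),np.round(r['uv']),r['region'].sum()) for r in rs])
    h=cv2.convexHull(np.argwhere(rs[0]['region'])[:,::-1].astype(np.int32)); m=np.zeros((400,640),np.float32); cv2.fillConvexPoly(m,h,1)
    p,f=fit(TRAY,[('wrist',C,m)],[.54,-.213,.06]); print('tray',p.round(4),f)
    c,s=np.cos(p[2]),np.sin(p[2]); T=np.array([[c,-s],[s,c]])
    for t in tubes('wrist',C): print(round(t[0],2),t[1].round(3),'tray',((t[1]-p[:2])@T).round(3),'ang',round(t[2]-np.degrees(p[2])),round(t[3]),round(t[4]))
    for b in ([-.1625,-.1325,.023],[.1625,-.1325,.023],[.1625,.1325,.023],[-.1625,.1325,.023]),([-.15,-.12,.003],[.15,-.12,.003],[.15,.12,.003],[-.15,.12,.003]):
        cv2.polylines(im,[np.round(proj('wrist',tr([np.array(b)],p)[0],C)).astype(np.int32)],True,(0,255,0),1)
    cv2.imwrite(f'pics/{nm}.png',im)
E
python3 ty.py tray1; python3 go.py .492 .189 .2 10.6
```

```text
[]
t 3.38 pos [ 0.5305 -0.1452  0.3281] yang 10.69 tilt [-4.e-04  7.e-04 -1.e+00] w 0.0857 F [-0.1  0.5 -1.1] [-0.02  0.05  0.01]
[-0.01 -0.05  0.09] [0.3354 0.0242 0.1284]Traceback (most recent call last):
  File "ty.py", line 14, in <module>
    h=cv2.convexHull(np.argwhere(rs[0]['region'])[:,::-1].astype(np.int32)); m=np.zeros((400,640),np.float32); cv2.fillConvexPoly(m,h,1)
                                 ~~^^^
IndexError: list index out of range
```

```bash
python3 - <<'E'
s=open('ty.py').read()
s=s.replace("    h=cv2.conv","    if rs:\n     h=cv2.conv").replace("    p,f=fit(","     p,f=fit(").replace("    c,s=np","    else: p=np.array([.5383,-.2153,.0557])\n    c,s=np")
open('ty.py','w').write(s)
E
python3 ty.py tray1
```

```text
[(0.65, array([319., 191.]), np.int64(31175))]
tray [ 0.5346 -0.2123  0.0592] -0.9759190082550049
0.91 [ 0.512 -0.156] tray [-0.02   0.057] ang 112 101 20
0.86 [ 0.301 -0.391] tray [-0.244 -0.165] ang 59 114 21
0.81 [ 0.584 -0.154] tray [0.053 0.055] ang 99 103 18
0.76 [ 0.446 -0.274] tray [-0.092 -0.056] ang 64 108 21
0.71 [ 0.521 -0.27 ] tray [-0.017 -0.057] ang 47 103 21
0.69 [ 0.457 -0.444] tray [-0.091 -0.226] ang 157 72 27
0.65 [ 0.441 -0.155] tray [-0.09   0.063] ang 90 102 20
0.64 [ 0.597 -0.262] tray [ 0.059 -0.053] ang 70 103 20
```

View pics/tray1.png

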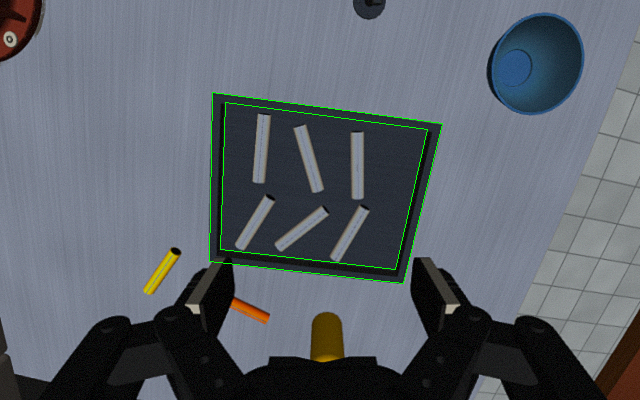

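Tray fit is excellent: centre (0.5346, -0.2123), yaw 3.4°, green outline on the rim. All six steel tubes are inside; yellow (160,270) and orange (250,310) are outside. Going back to the rake now.

Call:
{"fn": "send_rows", "kwargs": {"moves": [[[0,0,0,0.06,0.005,0.01,100],[0,0,0,0.12,0.01,0.02,100],[0,0,0,0.18,0.015,0.04,100],[0,0,0,0.235,0.02,0.06,100],[0,0,0,0.29,0.022,0.08,100]]]}}

```text
time: 4.15
position: [0.4987, 0.1443, 0.2482]
ee_rot: [0.0, 0.639, 0.769, 0.001]
wrist_force: [0.3, 0.1, 0.4]
grip_width: 0.0854
```

Call:
{"fn": "send_rows", "kwargs": {"moves": [[[0,0,0,0.03,0.002,0.01,100],[0,0,0,0.045,0.002,0.018,100],[0,0,0,0.045,0.002,0.018,100],[0,0,0,0.045,0.002,0.018,100],[0,0,0,0.045,0.002,0.018,100]]]}}

```text
time: 4.78
position: [0.4938, 0.1856, 0.2311]
ee_rot: [0.001, 0.64, 0.769, 0.0]
wrist_force: [0.9, -0.1, -0.4]
grip_width: 0.0855
```

```bash
cat > rk.py <<'E'
from h import *
import sys
C=cam('wrist'); im=eyes.get_image('wrist')
rs=eyes.regions_of('rake','wrist'); p=[.492,.189,.185]; print([(round(r['score'],2),np.round(r['uv']),r['region'].sum()) for r in rs])
if rs: q,f=fit(RAKE,[('wrist',C,rs[0]['region'].astype(float))],p); print('rake',q,f); p=q
rs=eyes.regions_of('rail','wrist'); print([(round(r['score'],2),np.round(r['uv']),r['region'].sum()) for r in rs])
if rs: print('rail',fit(RAIL,[('wrist',C,rs[0]['region'].astype(float))],p))
for b in tr(RAKE+RAIL,p): cv2.polylines(im,[cv2.convexHull(np.round(proj('wrist',b,C)).astype(np.int32))],True,(0,255,0),1)
cv2.imwrite(f'pics/{sys.argv[1]}.png',im)
E
python3 rk.py rake1; python3 go.py .492 .189 .15 10.6
```

```text
[]
[(0.68, array([354., 158.]), np.int64(6636)), (0.26, array([298., 353.]), np.int64(2877))]
rail (array([0.49143652, 0.18948045, 0.18639127]), np.float64(-0.5272379948619985))
t 4.92 pos [0.4935 0.1859 0.2308] yang 10.46 tilt [ 8.e-04  0.e+00 -1.e+00] w 0.0853 F [-0.   0.5  0.6] [-0.   -0.01 -0.01]
[ 0.05  0.01 -0.14] [ 0.0034 -0.001   0.0808]
```

View pics/rake1.png

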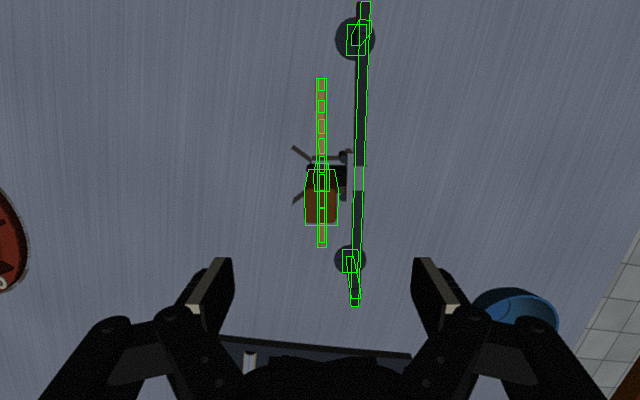

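Overlay of rake (handle at (320,200)) and rail matches the picture at (0.492, 0.189), yaw 10.6°; no other rake is in view. Descending and gripping.

Call:
{"fn": "send_rows", "kwargs": {"moves": [[[0,0,0,0.0035,-0.001,0.04,100],[0,0,0,0.0035,-0.001,0.08,100],[0,0,0,0.0035,-0.001,0.11,100],[0,0,0,0.0035,-0.001,0.12,100],[0,0,0,0.0035,-0.001,0.12,100]]]}}

```text
time: 5.55
position: [0.4914, 0.1896, 0.1102]
ee_rot: [-0.0, 0.639, 0.769, -0.0]
wrist_force: [-0.7, -1.0, 1.0]
grip_width: 0.0856
```

Call:
{"fn": "send_rows", "kwargs": {"moves": [[[0,0,0,0,0,0,20],[0,0,0,0,0,0,10],[0,0,0,0,0,0,10],[0,0,0,0,0,0,10],[0,0,0,0,0,0,10]]], "force": 80}}

```text
time: 6.18
position: [0.4921, 0.1901, 0.1112]
ee_rot: [0.0, 0.639, 0.769, 0.001]
wrist_force: [0.7, 0.5, 4.5]
grip_width: 0.0236
```

```bash
python3 go.py .492 .189 .111 10.6
```

```text
t 6.17 pos [0.4921 0.1901 0.1112] yang 10.54 tilt [ 1.6e-03  4.0e-04 -1.0e+00] w 0.0236 F [0.7 0.5 4.5] [ 0.    0.11 -0.03]
[ 0.1  -0.01 -0.06] [-0.001  -0.0003  0.0002]
```

Call:
{"fn": "send_rows", "kwargs": {"moves": [[[0,0,0,0,-0.01,0,10],[0,0,0,0,-0.025,0,10],[0,0,0,0,-0.045,0,10],[0,0,0,0,-0.065,0,10],[0,0,0,0,-0.075,0,10]]]}}

```text
time: 6.8
position: [0.4181, 0.1763, 0.1113]
ee_rot: [0.001, 0.639, 0.769, 0.001]
wrist_force: [-1.8, 1.0, 2.3]
grip_width: 0.0231
```

Call:
{"fn": "send_rows", "kwargs": {"moves": [[[0,0,0,0,0,-0.04,10],[0,0,0,0,0,-0.09,10],[0,0,0,0,0,-0.12,10],[0,0,0,0,0,-0.12,10],[0,0,0,0,0,-0.12,10]]]}}

```text
time: 7.42
position: [0.4156, 0.1757, 0.2276]
ee_rot: [-0.002, 0.639, 0.769, -0.002]
wrist_force: [0.5, 0.1, -1.8]
grip_width: 0.0229
```

```bash
python3 go.py .6594 -.2049 .231 3.4
cat > rs.py <<'E'
from h import *
import sys
# rake pose relative to tool from side+scene images, rake lifted: fit 3D offset dx,dy,dz in tool frame, plus yaw
p,R=pose()
for n in ('side','scene'):
    im=eyes.get_image(n); C=cam(n)
    rs=eyes.regions_of('rake',n)
    print(n,[(round(r['score'],2),np.round(r['uv']),r['region'].sum()) for r in rs])
    # expected rake: axis down the tool, rake x = tool y, rake y = tool x?, tips 111 mm below TCP
    Rr=np.c_[R[:,1],-R[:,0],-R[:,2]]; o=p+R[:,2]*.111
    for b in RAKE: cv2.polylines(im,[cv2.convexHull(np.round(proj(n,b@Rr.T+o,C)).astype(np.int32))],True,(0,255,0),1)
    u=proj(n,o[None]+[0,0,.06],C)[0]; x,y=[int(v) for v in u]; cv2.imwrite(f'pics/{sys.argv[1]}_{n}.png',cv2.resize(im[max(y-60,0):y+60,max(x-80,0):x+80],None,fx=4,fy=4))
E
python3 rs.py held
```

```text
t 7.42 pos [0.4156 0.1757 0.2276] yang 10.54 tilt [-0.0051 -0.0012 -1.    ] w 0.0229 F [ 0.5  0.1 -1.8] [ 0.02  0.01 -0.02]
[-0.3   0.04  7.14] [-0.4188  0.17   -0.0042]
side [(0.8, array([241., 178.]), np.int64(834))]
scene [(0.85, array([387., 195.]), np.int64(690))]
```

View pics/held_side.png

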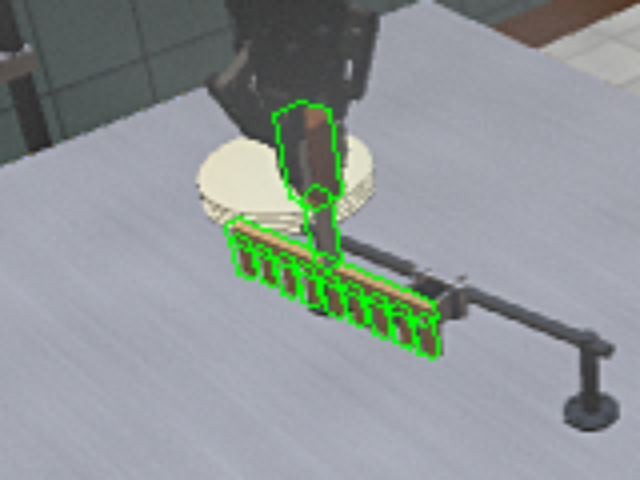

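The rake is free and sits in the fingers as modelled: in the side crop the outline lies on the tines and head. Moving it over the far end of the tray.

Call:
{"fn": "send_rows", "kwargs": {"moves": [[[0,0,1.4,-0.052,0.021,0,10],[0,0,2.9,-0.105,0.042,0,10],[0,0,4.3,-0.157,0.064,0,10],[0,0,5.7,-0.21,0.085,0,10],[0,0,7.1,-0.262,0.106,0,10]]]}}

```text
time: 8.25
position: [0.5701, -0.0636, 0.2289]
ee_rot: [-0.001, 0.686, 0.728, -0.0]
wrist_force: [0.5, 0.7, -1.3]
grip_width: 0.0229
```

```bash
python3 go.py .6594 -.2049 .231 3.4
```

```text
t 8.25 pos [ 0.5701 -0.0636  0.2289] yang 3.37 tilt [-2.e-03  8.e-04 -1.e+00] w 0.0229 F [ 0.5  0.7 -1.3] [ 0.08 -0.05  0.02]
[-0.11 -0.05 -0.03] [-0.1463  0.0808 -0.0024]
```

Call:
{"fn": "send_rows", "kwargs": {"moves": [[[0,0,0,-0.05,0.028,0,10],[0,0,0,-0.1,0.055,0,10],[0,0,0,-0.146,0.081,0,10],[0,0,0,-0.146,0.081,0.03,10],[0,0,0,-0.146,0.081,0.05,10]]]}}

```text
time: 8.88
position: [0.6581, -0.203, 0.1766]
ee_rot: [-0.002, 0.686, 0.728, -0.001]
wrist_force: [-1.3, -0.2, -3.2]
grip_width: 0.0235
```

```bash
python3 go.py .6594 -.2049 .116 3.4;  sed -i 's/^    u=proj.*/    u=proj(n,[[.53,-.21,.05]],C)[0]; x,y=[int(v) for v in u]; cv2.imwrite(f"pics\/{sys.argv[1]}_{n}.png",cv2.resize(im[max(y-95,0):y+85,max(x-110,0):x+110],None,fx=3,fy=3))/' rs.py; python3 rs.py over
```

```text
t 8.88 pos [ 0.6581 -0.203   0.1766] yang 3.38 tilt [-0.0046  0.0022 -1.    ] w 0.0235 F [-1.3 -0.2 -3.2] [ 0.02  0.02 -0.01]
[-0.25 -0.14 -0.02] [-0.0021  0.0015  0.0606]
side [(0.7, array([404., 209.]), np.int64(962))]
scene [(0.61, array([264., 182.]), np.int64(356))]
```

View pics/over_side.png

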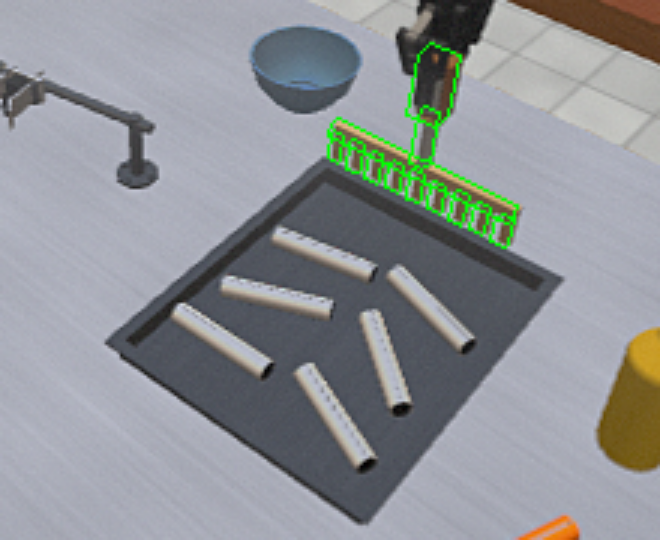

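Call:
{"fn": "send_rows", "kwargs": {"moves": [[[0,0,0,-0.002,0.0015,0.025,10],[0,0,0,-0.002,0.0015,0.045,10],[0,0,0,-0.002,0.0015,0.055,10],[0,0,0,-0.002,0.0015,0.06,10],[0,0,0,-0.002,0.0015,0.06,10]]]}}

```text
time: 9.7
position: [0.6611, -0.2048, 0.1204]
ee_rot: [0.0, 0.686, 0.728, 0.0]
wrist_force: [0.2, -0.4, -2.0]
grip_width: 0.0236
```

```bash
python3 go.py .6594 -.2049 .1158 3.4
```

```text
t 9.7 pos [ 0.6611 -0.2048  0.1204] yang 3.44 tilt [ 0. -0. -1.] w 0.0236 F [ 0.2 -0.4 -2. ] [-0.03  0.02  0.01]
[0.   0.   0.04] [-0.     -0.0017  0.0046]
```

Call:
{"fn": "send_rows", "kwargs": {"moves": [[[0,0,0,0,0,0.0045,10],[0,0,0,0,-0.008,0.0045,10],[0,0,0,0,-0.016,0.0045,10],[0,0,0,0,-0.024,0.0045,10],[0,0,0,0,-0.032,0.0045,10]]]}}

```text
time: 10.32
position: [0.6284, -0.2069, 0.116]
ee_rot: [0.0, 0.686, 0.728, 0.0]
wrist_force: [-0.1, -0.1, -2.0]
grip_width: 0.0229
```

Call:
{"fn": "send_rows", "kwargs": {"moves": [[[0,0,0,0,-0.009,0,10],[0,0,0,0,-0.018,0,10],[0,0,0,0,-0.027,0,10],[0,0,0,0,-0.036,0,10],[0,0,0,0,-0.045,0,10]]]}}

```text
time: 10.95
position: [0.5837, -0.2095, 0.1159]
ee_rot: [0.0, 0.686, 0.728, 0.0]
wrist_force: [0.3, 0.8, -1.8]
grip_width: 0.0229
```

Call:
{"fn": "send_rows", "kwargs": {"moves": [[[0,0,0,0,-0.009,0,10],[0,0,0,0,-0.018,0,10],[0,0,0,0,-0.027,0,10],[0,0,0,0,-0.036,0,10],[0,0,0,0,-0.045,0,10]]]}}

```text
time: 11.58
position: [0.5388, -0.2122, 0.1159]
ee_rot: [0.0, 0.686, 0.728, 0.0]
wrist_force: [0.4, 0.3, -2.3]
grip_width: 0.0233
```

```bash
cat > st.py <<'E'
from h import *
import sys
from ty import tubes
P=np.array([.5346,-.2123,.0592]); c,s=np.cos(P[2]),np.sin(P[2]); T=np.array([[c,-s],[s,c]])
p,R=pose(); print('rake tray',((p[:2]-P[:2])@T).round(4),'z',p[2].round(4))
for n in sys.argv[2:] or ['side']:
    C=cam(n); im=eyes.get_image(n)
    for t in tubes(n,C):
        q=(t[1]-P[:2])@T
        if abs(q[0])<.16 and abs(q[1])<.13: print(n,round(t[0],2),q.round(3),'ang',round(t[2]-np.degrees(P[2])),round(t[3]),round(t[4]))
    u=proj(n,[[.53,-.21,.03]],C)[0]; x,y=[int(v) for v in u]; cv2.imwrite(f"pics/{sys.argv[1]}_{n}.png",im if n=='wrist' else cv2.resize(im[max(y-85,0):y+85,max(x-100,0):x+100],None,fx=3,fy=3))
E
python3 go.py; python3 st.py mid
```

```text
t 11.57 pos [ 0.5388 -0.2122  0.1159] yang 3.44 tilt [ 3.e-04 -2.e-04 -1.e+00] w 0.0233 F [ 0.4  0.3 -2.3] [ 0.03 -0.09 -0.  ]
rake tray [ 0.0042 -0.0002] z 0.1159
side 0.81 [-0.01   0.046] ang 88 101 29
side 0.75 [-0.058 -0.055] ang 54 113 22
side 0.72 [-0.091  0.054] ang 87 105 23
side 0.63 [-0.093 -0.063] ang 64 107 21
side 0.55 [-0.011 -0.067] ang 90 103 25
side 0.53 [-0.049  0.047] ang 107 103 30
```

View pics/mid_side.png

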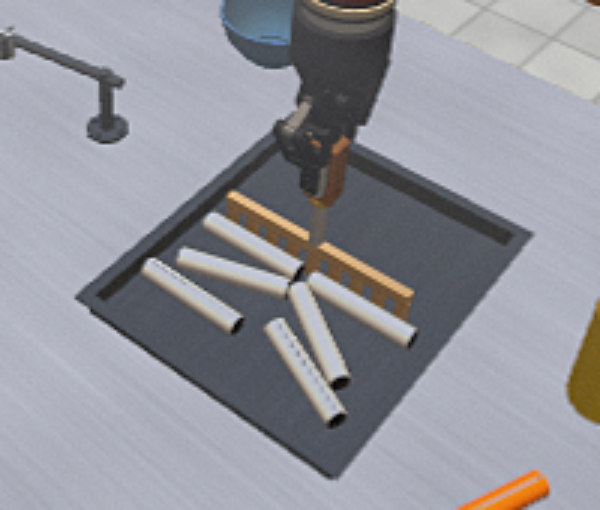

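Two tubes already lie crosswise against the rake (at about (250,245) and (360,310) in the crop), with the other four ahead of it. Continuing gently.

Call:
{"fn": "send_rows", "kwargs": {"moves": [[[0,0,0,0,-0.008,0,10],[0,0,0,0,-0.016,0,10],[0,0,0,0,-0.024,0,10],[0,0,0,0,-0.032,0,10],[0,0,0,0,-0.04,0,10]]]}}

```text
time: 12.3
position: [0.4988, -0.2146, 0.1158]
ee_rot: [-0.0, 0.686, 0.728, -0.0]
wrist_force: [1.5, 0.4, -1.6]
grip_width: 0.0233
```

Call:
{"fn": "send_rows", "kwargs": {"moves": [[[0,0,0,0,-0.005,0,10],[0,0,0,0,-0.01,0,10],[0,0,0,0,-0.015,0,10],[0,0,0,0,-0.02,0,10],[0,0,0,0,-0.025,0,10]]]}}

```text
time: 12.92
position: [0.4742, -0.2161, 0.1159]
ee_rot: [0.0, 0.686, 0.728, 0.0]
wrist_force: [0.6, -0.5, -1.6]
grip_width: 0.0232
```

```bash
python3 go.py; python3 st.py mid2
```

```text
t 12.93 pos [ 0.4742 -0.2161  0.1159] yang 3.44 tilt [ 3.e-04 -1.e-04 -1.e+00] w 0.0232 F [ 0.6 -0.5 -1.6] [-0.02 -0.18  0.  ]
rake tray [-0.0605 -0.0002] z 0.1159
side 0.89 [-0.1   -0.059] ang 82 102 23
side 0.8 [-0.116  0.054] ang 89 108 25
side 0.66 [-0.074 -0.065] ang 89 104 24
side 0.64 [-0.093  0.046] ang 89 100 20
side 0.61 [-0.127 -0.052] ang 74 102 22
side 0.56 [-0.073  0.047] ang 90 110 25
```

Call:
{"fn": "send_rows", "kwargs": {"moves": [[[0,0,0,0,-0.004,0,10],[0,0,0,0,-0.008,0,10],[0,0,0,0,-0.012,0,10],[0,0,0,0,-0.016,0,10],[0,0,0,0,-0.02,0,10]]]}}

```text
time: 13.65
position: [0.4542, -0.2173, 0.1159]
ee_rot: [0.0, 0.686, 0.728, 0.0]
wrist_force: [1.7, 0.3, -1.8]
grip_width: 0.0233
```

Call:
{"fn": "send_rows", "kwargs": {"moves": [[[0,0,0,0,-0.001,0,10],[0,0,0,0,-0.002,0,10],[0,0,0,0,-0.003,0,10],[0,0,0,0,-0.004,0,10],[0,0,0,0,-0.004,0,10]]]}}

```text
time: 14.28
position: [0.4503, -0.2175, 0.1158]
ee_rot: [-0.0, 0.686, 0.728, -0.0]
wrist_force: [-0.6, -0.5, -1.9]
grip_width: 0.0232
```

```bash
python3 go.py; python3 st.py near
```

```text
t 14.28 pos [ 0.4503 -0.2175  0.1158] yang 3.45 tilt [-2.e-04 -0.e+00 -1.e+00] w 0.0232 F [-0.6 -0.5 -1.9] [-0.03 -0.07 -0.03]
rake tray [-0.0844 -0.0002] z 0.1158
side 0.79 [-0.117  0.043] ang 89 98 25
side 0.74 [-0.118 -0.059] ang 88 106 22
side 0.73 [-0.136  0.056] ang 89 106 17
side 0.71 [-0.097  0.051] ang 90 108 22
side 0.7 [-0.098 -0.068] ang 88 103 24
side 0.67 [-0.136 -0.054] ang 89 102 17
```

View pics/near_side.png

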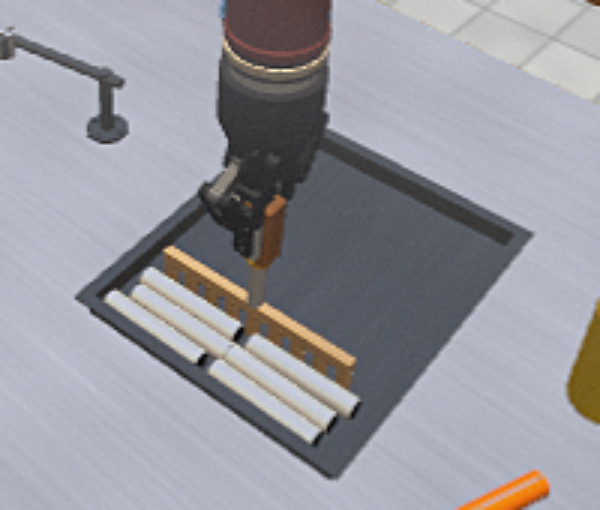

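Three neat crosswise rows of two against the near wall; a few millimetres of slack left. Closing up until contact.

Call:
{"fn": "send_rows", "kwargs": {"moves": [[[0,0,0,0,-0.0008,0,10],[0,0,0,0,-0.0016,0,10],[0,0,0,0,-0.0024,0,10],[0,0,0,0,-0.003,0,10],[0,0,0,0,-0.003,0,10]]]}}

```text
time: 15.0
position: [0.4482, -0.2178, 0.1162]
ee_rot: [0.001, 0.686, 0.728, 0.001]
wrist_force: [4.1, 0.4, -1.9]
grip_width: 0.0232
```

```bash
python3 go.py; python3 st.py near2
```

```text
t 15.0 pos [ 0.4482 -0.2178  0.1162] yang 3.4 tilt [ 2.1e-03 -3.0e-04 -1.0e+00] w 0.0232 F [ 4.1  0.4 -1.9] [ 0.06 -0.8  -0.27]
rake tray [-0.0865 -0.0004] z 0.1162
side 0.84 [-0.099 -0.067] ang 89 103 23
side 0.75 [-0.119 -0.056] ang 89 105 21
side 0.72 [-0.099  0.049] ang 90 106 19
side 0.61 [-0.119  0.045] ang 89 96 19
side 0.61 [-0.137 -0.061] ang 89 106 18
side 0.51 [-0.137  0.05 ] ang 90 108 20
```

Call:
{"fn": "send_rows", "kwargs": {"moves": [[[0,0,0,0,-0.0007,0,10],[0,0,0,0,-0.0015,0,10],[0,0,0,0,-0.0015,0,10],[0,0,0,0,-0.0015,0,10],[0,0,0,0,-0.0015,0,10]]]}}

```text
time: 15.72
position: [0.4475, -0.218, 0.1165]
ee_rot: [0.002, 0.686, 0.728, 0.001]
wrist_force: [5.3, 1.1, -2.1]
grip_width: 0.023
```

Call:
{"fn": "send_rows", "kwargs": {"moves": [[[0,0,0,0,0.0015,0,10],[0,0,0,0,0.005,0,10],[0,0,0,0,0.012,0,10],[0,0,0,0,0.025,0,10],[0,0,0,0,0.04,0,10]]]}}

```text
time: 16.35
position: [0.4864, -0.2152, 0.1155]
ee_rot: [-0.0, 0.685, 0.728, -0.0]
wrist_force: [-0.3, -0.5, -2.4]
grip_width: 0.0232
```

```bash
python3 go.py; python3 st.py back side wrist
```

```text
t 16.35 pos [ 0.4864 -0.2152  0.1155] yang 3.46 tilt [-1.1e-03  2.0e-04 -1.0e+00] w 0.0232 F [-0.3 -0.5 -2.4] [-0.02 -0.01 -0.03]
rake tray [-0.0483 -0.0001] z 0.1155
side 0.82 [-0.099 -0.067] ang 88 103 22
side 0.79 [-0.137 -0.055] ang 90 103 16
side 0.78 [-0.098  0.052] ang 90 106 20
side 0.7 [-0.136  0.058] ang 90 102 15
side 0.53 [-0.119  0.046] ang 89 102 22
side 0.51 [-0.119 -0.057] ang 90 103 23
wrist 0.96 [-0.12  -0.047] ang 89 96 20
wrist 0.94 [-0.119  0.051] ang 90 103 21
wrist 0.92 [-0.139 -0.043] ang 90 96 22
wrist 0.77 [-0.1   -0.038] ang 85 82 21
wrist 0.73 [-0.139  0.065] ang 90 102 21
wrist 0.64 [-0.099  0.057] ang 90 102 21
```

View pics/back_wrist.png

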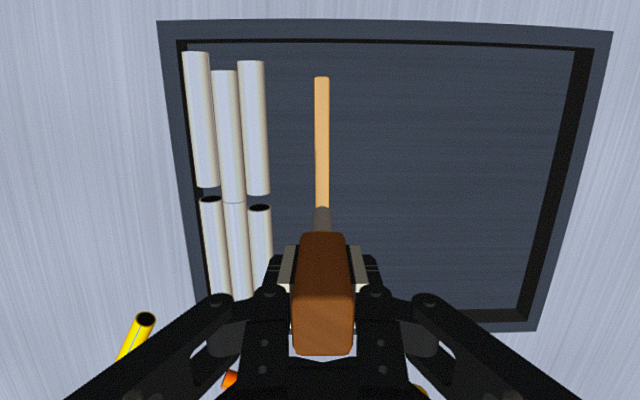

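Tubes are packed: rows at tray x = -0.139, -0.119 and -0.099, all about 90°, against the near wall on the left of the picture. Lifting the rake and returning.

Call:
{"fn": "send_rows", "kwargs": {"moves": [[[0,0,0,0,0,-0.03,10],[0,0,0,0,0,-0.07,10],[0,0,0,0,0,-0.115,10],[0,0,0,0,0,-0.115,10],[0,0,0,0,0,-0.115,10]]]}}

```text
time: 17.18
position: [0.4849, -0.2149, 0.2297]
ee_rot: [-0.001, 0.686, 0.728, -0.0]
wrist_force: [-0.6, 0.1, -1.2]
grip_width: 0.0229
```

```bash
python3 go.py .4181 .1763 .231 10.54
```

```text
t 17.18 pos [ 0.4849 -0.2149  0.2297] yang 3.44 tilt [-0.0018  0.001  -1.    ] w 0.0229 F [-0.6  0.1 -1.2] [-0.02 -0.02  0.01]
[-0.1  -0.07 -7.1 ] [ 0.3945 -0.0433 -0.0008]
```

Call:
{"fn": "send_rows", "kwargs": {"moves": [[[0,0,-1.4,0.055,-0.006,0,10],[0,0,-2.8,0.11,-0.012,0,10],[0,0,-4.2,0.165,-0.018,0,10],[0,0,-5.6,0.22,-0.024,0,10],[0,0,-7.1,0.275,-0.03,0,10]]]}}

```text
time: 17.8
position: [0.437, 0.0589, 0.228]
ee_rot: [-0.002, 0.639, 0.769, -0.001]
wrist_force: [0.1, -0.0, -1.3]
grip_width: 0.0234
```

```bash
python3 go.py .4181 .1763 .231 10.54
```

```text
t 17.8 pos [0.437  0.0589 0.228 ] yang 10.56 tilt [-4.8e-03  1.0e-04 -1.0e+00] w 0.0234 F [ 0.1 -0.  -1.3] [ 0.04 -0.1  -0.01]
[-0.27 -0.06  0.02] [ 0.1189  0.0029 -0.0029]
```

Call:
{"fn": "send_rows", "kwargs": {"moves": [[[0,0,0,0.055,0.0015,0,10],[0,0,0,0.105,0.003,0,10],[0,0,0,0.119,0.003,0,10],[0,0,0,0.119,0.003,0.05,10],[0,0,0,0.119,0.003,0.09,10]]]}}

```text
time: 18.42
position: [0.419, 0.1741, 0.1379]
ee_rot: [-0.001, 0.639, 0.769, -0.002]
wrist_force: [0.1, 0.0, -2.3]
grip_width: 0.023
```

Call:
{"fn": "send_rows", "kwargs": {"moves": [[[0,0,0,0,0,0.015,10],[0,0,0,0,0,0.023,10],[0,0,0,0,0,0.023,10],[0,0,0,0,0,0.023,10],[0,0,0,0,0,0.023,10]]]}}

```text
time: 19.05
position: [0.4217, 0.1751, 0.1191]
ee_rot: [0.001, 0.639, 0.769, 0.001]
wrist_force: [0.3, -0.0, -2.5]
grip_width: 0.0232
```

```bash
python3 go.py .4921 .1901 .1115 10.54; python3 rs.py pre
```

```text
t 19.05 pos [0.4217 0.1751 0.1191] yang 10.54 tilt [ 2.7e-03  6.0e-04 -1.0e+00] w 0.0232 F [ 0.3 -0.  -2.5] [-0.07  0.02 -0.02]
[ 0.16 -0.01 -0.  ] [0.0019 0.0719 0.0078]
side [(0.9, array([251., 204.]), np.int64(697))]
scene [(0.93, array([383., 221.]), np.int64(510))]
```

Lower 7 mm, then push in along tool +y (tool x +2 mm).

Call:
{"fn": "send_rows", "kwargs": {"moves": [[[0,0,0,0.001,0,0.004,10],[0,0,0,0.002,0.003,0.007,10],[0,0,0,0.002,0.015,0.007,10],[0,0,0,0.002,0.03,0.007,10],[0,0,0,0.002,0.03,0.007,10]]]}}

```text
time: 19.88
position: [0.4511, 0.1827, 0.1112]
ee_rot: [0.001, 0.639, 0.769, 0.001]
wrist_force: [0.5, 0.2, 1.5]
grip_width: 0.0232
```

```bash
python3 go.py .4921 .1901 .1115 10.54
```

```text
t 19.88 pos [0.4511 0.1827 0.1112] yang 10.54 tilt [ 1.9e-03  4.0e-04 -1.0e+00] w 0.0232 F [0.5 0.2 1.5] [ 0.08 -0.15 -0.04]
[ 0.11 -0.    0.  ] [-0.0002  0.0416 -0.0002]
```

Call:
{"fn": "send_rows", "kwargs": {"moves": [[[0,0,0,0,0.012,0,10],[0,0,0,0,0.024,0,10],[0,0,0,0,0.034,0,10],[0,0,0,0,0.042,0,10],[0,0,0,0,0.042,0,10]]]}}

```text
time: 20.5
position: [0.48, 0.1881, 0.1112]
ee_rot: [-0.01, 0.639, 0.769, -0.012]
wrist_force: [-21.7, -4.5, 28.7]
grip_width: 0.0232
```

```bash
python3 go.py .4921 .1901 .1115 10.54
```

```text
t 20.5 pos [0.48   0.1881 0.1112] yang 10.55 tilt [-0.0306 -0.0065 -0.9995] w 0.0232 F [-21.7  -4.5  28.7] [-1.24  6.37 -0.05]
[-1.79  0.04  0.02] [-0.0003  0.0122 -0.0007]
```

Stopped 12 mm short with tines pressed on the worktop. Easing back, raising 2 mm, and pushing again.

Call:
{"fn": "send_rows", "kwargs": {"moves": [[[0,0,0,0,-0.018,-0.001,10],[0,0,0,0,-0.024,-0.002,10],[0,0,0,0,-0.024,-0.002,10],[0,0,0,0,-0.024,-0.002,10],[0,0,0,0,-0.024,-0.002,10]]]}}

```text
time: 21.12
position: [0.4679, 0.1857, 0.1128]
ee_rot: [0.0, 0.639, 0.769, 0.0]
wrist_force: [-0.8, 0.0, -1.8]
grip_width: 0.0233
```

```bash
python3 go.py .4921 .1901 .1115 10.54; python3 rs.py pre2; python3 rk.py pre2w
```

```text
t 21.12 pos [0.4679 0.1857 0.1128] yang 10.53 tilt [ 3.e-04  1.e-04 -1.e+00] w 0.0233 F [-0.8  0.  -1.8] [-0.01  0.04 -0.03]
[ 0.02 -0.   -0.01] [-0.0001  0.0246  0.0013]
side [(0.88, array([257., 196.]), np.int64(634)), (0.45, array([381., 261.]), np.int64(8378))]
scene [(0.62, array([375., 219.]), np.int64(280))]
[(0.69, array([324., 278.]), np.int64(9033))]
rake [0.46749279 0.18518385 0.18866229] -0.8947077526889734
[(0.94, array([412., 191.]), np.int64(13148)), (0.42, array([318., 279.]), np.int64(9126))]
rail (array([0.49410189, 0.18542057, 0.19825726]), np.float64(-0.43493947344103434))
```

View pics/pre2w.png

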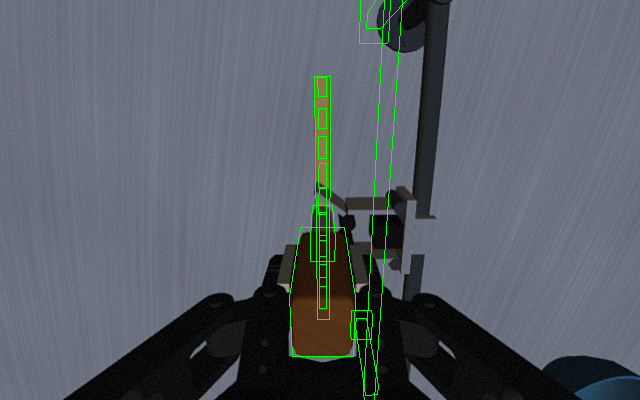

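The rake is square to the clip, with its neck between the jaw tips at (318,185)–(330,255). Pushing in with a small counter-tilt, tines just off the worktop.

Call:
{"fn": "send_rows", "kwargs": {"moves": [[[-0.5,0,0,0,0.01,0,10],[-1,0,0,0,0.02,0,10],[-1.5,0,0,0,0.026,0,10],[-1.8,0,0,0,0.03,0,10],[-1.8,0,0,0,0.03,0,10]]]}}

```text
time: 22.1
position: [0.4919, 0.1902, 0.1114]
ee_rot: [0.006, 0.639, 0.769, 0.007]
wrist_force: [-9.5, -1.4, 3.8]
grip_width: 0.0234
```

```bash
python3 go.py .4921 .1901 .1115 10.54
```

```text
t 22.1 pos [0.4919 0.1902 0.1114] yang 10.55 tilt [ 0.0178  0.003  -0.9998] w 0.0234 F [-9.5 -1.4  3.8] [-0.42  2.    0.03]
[1.03 0.02 0.01] [-0.0002  0.0002 -0.0001]
```

Snapped home, at the original pose within 0.3 mm. Straightening the tilt, easing off the load, then releasing.

Call:
{"fn": "send_rows", "kwargs": {"moves": [[[0.7,0,0,0,-0.001,0,10],[1.3,0,0,0,-0.003,0,10],[1.3,0,0,0,-0.003,0,10],[1.3,0,0,0,-0.003,0,10],[1.3,0,0,0,-0.003,0,10]]]}}

```text
time: 22.72
position: [0.4923, 0.1903, 0.1116]
ee_rot: [0.002, 0.639, 0.769, 0.002]
wrist_force: [-4.9, -0.1, -4.5]
grip_width: 0.0232
```

```bash
python3 go.py .4921 .1901 .1112 10.54
```

```text
t 22.73 pos [0.4923 0.1903 0.1116] yang 10.54 tilt [ 4.6e-03  8.0e-04 -1.0e+00] w 0.0232 F [-4.9 -0.1 -4.5] [-0.15  1.12 -0.02]
[ 0.27  0.01 -0.  ] [-0.0001 -0.0002  0.0004]
```

Call:
{"fn": "send_rows", "kwargs": {"moves": [[[0.3,0,0,0,-0.001,0.001,10],[0.3,0,0,0,-0.001,0.001,10],[0.3,0,0,0,-0.001,0.001,50],[0.3,0,0,0,-0.001,0.001,100],[0.3,0,0,0,-0.001,0.001,100]]]}}

```text
time: 23.35
position: [0.4948, 0.1907, 0.113]
ee_rot: [0.002, 0.639, 0.769, 0.003]
wrist_force: [-0.5, -0.1, 0.0]
grip_width: 0.076
```

Call:
{"fn": "send_rows", "kwargs": {"moves": [[[0,0,0,0,0,0,100],[0,0,0,0,0,0,100],[0,0,0,0,0,-0.02,100],[0,0,0,0,0,-0.07,100],[0,0,0,0,0,-0.12,100]]]}}

```text
time: 23.98
position: [0.4921, 0.1902, 0.2323]
ee_rot: [0.001, 0.639, 0.769, 0.001]
wrist_force: [0.2, -0.2, 0.1]
grip_width: 0.0854
```

Call:
{"fn": "send_rows", "kwargs": {"moves": [[[0,0,0,0.05,-0.02,-0.02,100],[0,0,0,0.1,-0.05,-0.04,100],[0,0,0,0.14,-0.07,-0.05,100],[0,0,0,0.14,-0.07,-0.05,100],[0,0,0,0.14,-0.07,-0.05,100]]]}}

```text
time: 24.6
position: [0.398, 0.3148, 0.2812]
ee_rot: [0.001, 0.639, 0.769, 0.001]
wrist_force: [0.4, -0.6, 0.2]
grip_width: 0.0854
```

```bash
python3 go.py; python3 st.py fin side scene
python3 - <<'E'
from h import *
o=[]
for n in ('side','scene'):
    im=eyes.get_image(n); 
    if n=='side': cv2.imwrite('pics/final.png',cv2.resize(im[110:330,190:480],None,fx=2.7,fy=2.7))
    C=cam(n); r=eyes.regions_of('rake',n); print([(round(q['score'],2),np.round(q['uv'])) for q in r]); o.append((n,C,r[0]['region'].astype(float)))
print(fit(RAKE,o[:1],[.49,.19,.18]))
E
```

```text
t 24.6 pos [0.398  0.3148 0.2812] yang 10.57 tilt [ 3.6e-03 -1.0e-04 -1.0e+00] w 0.0854 F [ 0.4 -0.6  0.2] [-0.04  0.02  0.07]
rake tray [-0.1052  0.5343] z 0.2812
side 0.83 [-0.137 -0.057] ang 90 104 19
side 0.7 [-0.099 -0.066] ang 88 105 22
side 0.66 [-0.098  0.046] ang 89 106 20
side 0.65 [-0.137  0.058] ang 89 106 15
side 0.64 [-0.119 -0.054] ang 89 104 21
side 0.61 [-0.118  0.045] ang 89 96 18
scene 0.66 [-0.096 -0.049] ang 87 103 29
scene 0.58 [-0.119  0.048] ang 89 106 28
scene 0.49 [-0.138 -0.045] ang 88 112 29
scene 0.48 [-0.119 -0.061] ang 89 98 18
[(0.91, array([264., 194.])), (0.63, array([335., 273.])), (0.62, array([477., 282.]))]
[(0.75, array([370., 224.])), (0.57, array([284., 192.])), (0.55, array([370., 229.]))]
(array([0.49326041, 0.18625729, 0.17423689]), np.float64(-0.723019558182074))
```

View pics/final.png

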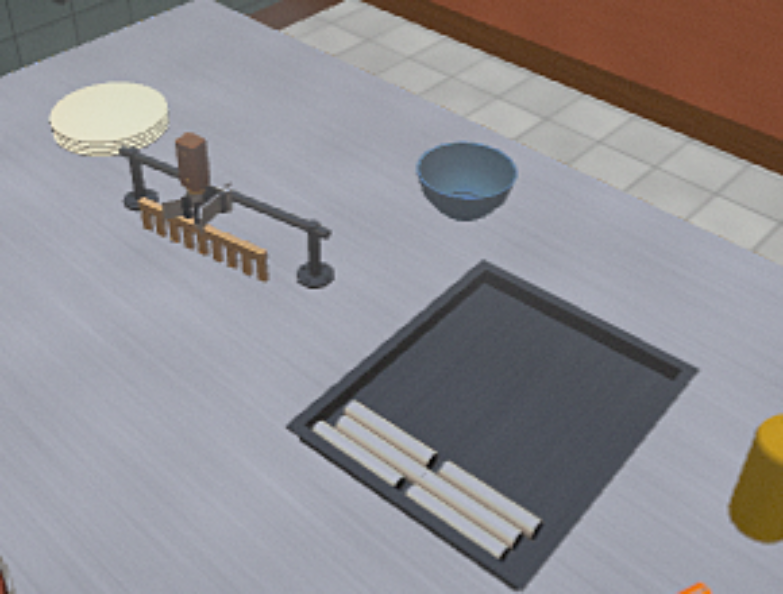

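The rake stands upright in the clip at about (195,190). The six tubes lie in three crosswise rows of two at the near wall, around (425,480). Bowl, bottle and plates haven't moved. Handing in.

```bash
python3 -c "
from cell import ticket
print(ticket.hand_in())"
```

```text
the job is handed in; nothing more can be done
None
```

The job is done and was handed in at about 25 s of the 67 s allowed. I took the rake out of its clip and drew all six steel tubes to the near end in one pull. I then clipped it back upright and moved the arm clear.

**Tubes:** the last side picture shows three rows of two at tray x ≈ -0.137, -0.119 and -0.098 m. They lie flat within about 2° of crosswise and tight against the near wall. The scene camera's network reported only four of the six in its last look, but those four agreed with the side view.

**Rake:** the first push into the clip stopped 12 mm short, with the tines pressed on the worktop (about 29 N upward, 22 N against the push). I backed off, raised it 2 mm and pushed again. It snapped in within 0.3 mm of where I had gripped it at the start. The final side-camera fit puts it about 3 mm off along the rail (match 0.72, lower than the 0.80 of the first side fit). In the last picture it stands upright in the clip.

**Bystanders:** the bowl, bottle and plates look unmoved in the last picture. I did not measure their positions again.

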